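# Sweep rejected bushings into the reject tray

## Task

The three brass bushings on the white inspection plate have failed inspection: with closed fingers, sweep them along the plate and over its edge into the orange reject tray, so that all three lie in it. Do not grasp or lift them, and leave the black loupe and the steel bushings in the blue tray where they stand.

Things in the scene. Friction and masses are not known exactly. Their poses are not given: they have to be found in the camera images.
- plate: fixed inspection plate, white top 272 (x) x 260 (y) mm, 30 mm above the table; origin: centre of its underside, on the table. Aluminium rails along its near and far (x) ends, 14 mm wide, centred 136 mm from the centre, 8 mm above the white surface; its two y edges, 130 mm from the centre, are open, with a tray below each
- reject_tray: the orange reject tray: fixed open tray, 260 (x) x 100 (y) x 27 mm high, walls and floor 4 mm; origin: centre of its underside, on the table; parallel to the plate, 1 mm beyond one of its open y edges (centres 181 mm apart); rim 3 mm below the white surface: things pushed over the edge drop in. Starts empty; on which side of the plate (+y or -y) it stands varies
- accept_tray: the blue tray of accepted parts: fixed open tray, 260 (x) x 100 (y) x 27 mm high, walls and floor 4 mm; origin: centre of its underside, on the table; parallel to the plate, 1 mm beyond one of its open y edges (centres 181 mm apart); rim 3 mm below the white surface: things pushed over the edge drop in. It stands on the other side of the plate from the orange tray and holds the two steel bushings
- brass1_center (a point): centre of a loose brass bushing: disc 26 mm in diameter, 14 mm high, dark bore marks, about 45 g, standing on a flat end on the white plate, so this point is 7 mm above it. The three and the loupe stand each in its own lane along the plate's y (plate x about -93, -31, 31, 93 mm, within 6 mm); which is in which lane varies; plate y within 65 mm either way
- brass2_center (a point): centre of a loose brass bushing: disc 26 mm in diameter, 14 mm high, dark bore marks, about 45 g, standing on a flat end on the white plate, so this point is 7 mm above it. The three and the loupe stand each in its own lane along the plate's y (plate x about -93, -31, 31, 93 mm, within 6 mm); which is in which lane varies; plate y within 65 mm either way
- brass3_center (a point): centre of a loose brass bushing: disc 26 mm in diameter, 14 mm high, dark bore marks, about 45 g, standing on a flat end on the white plate, so this point is 7 mm above it. The three and the loupe stand each in its own lane along the plate's y (plate x about -93, -31, 31, 93 mm, within 6 mm); which is in which lane varies; plate y within 65 mm either way
- steel1: steel bushing, same size as the brass ones (26 mm diameter, 14 mm high), loose, standing in the blue tray; origin: centre of its underside
- steel2: steel bushing, same size as the brass ones (26 mm diameter, 14 mm high), loose, standing in the blue tray; origin: centre of its underside
- steel1_center (a point): centre of steel1, 7 mm above its underside
- steel2_center (a point): centre of steel2, 7 mm above its underside
- brass1: the same bushing as brass1_center; origin: centre of its underside end, 7 mm from that point
- brass2: the same bushing as brass2_center; origin: centre of its underside end, 7 mm from that point
- brass3: the same bushing as brass3_center; origin: centre of its underside end, 7 mm from that point
- loupe: black loupe (magnifier), waisted upright cylinder 36 mm in diameter and 40 mm high, 80 g, loose, standing upright on the white plate in a lane of its own between or beside the brass bushings; origin: centre of its underside
Not all that is in view belongs to the job. What is shaped like the brass3 but green or red is not meant.

How it is judged (in metres and radians):
At the end, for the whole second after the job is handed in: All three brass bushings lie at rest inside the orange tray (centres within its walls and less than 30 mm above its underside); both steel bushings are still in the blue tray; the loupe stands upright within 20 mm of where it started (x of brass1_center in the frame of reject_tray between -0.126 and 0.126 m and y of brass1_center in the frame of reject_tray between -0.046 and 0.046 m and z of each of brass1_center, brass2_center, brass3_center in the frame of reject_tray below 0.03 m and linear speed of each of brass1, brass2, brass3 below 0.02 m/s and x of brass2_center in the frame of reject_tray between -0.126 and 0.126 m and y of brass2_center in the frame of reject_tray between -0.046 and 0.046 m and x of brass3_center in the frame of reject_tray between -0.126 and 0.126 m and y of brass3_center in the frame of reject_tray between -0.046 and 0.046 m and x of steel1_center in the frame of accept_tray between -0.126 and 0.126 m and y of steel1_center in the frame of accept_tray between -0.046 and 0.046 m and z of each of steel1_center, steel2_center in the frame of accept_tray below 0.03 m and x of steel2_center in the frame of accept_tray between -0.126 and 0.126 m and y of steel2_center in the frame of accept_tray between -0.046 and 0.046 m and angle between loupe's own z axis and vertical below 0.15 rad and distance of loupe from where it was at the start of the episode below 0.02 m); the robot touches nothing.
It fails at once if a brass bushing is lifted: its centre rises more than 20 mm above its starting height (height (world z) of any of brass1_center, brass2_center, brass3_center above 0.057 m).
It fails at once if the fingers straddle a brass bushing that is still on the plate, as for a grasp (TCP within 9 mm of its axis and less than 24 mm above the plate's white surface) ((horizontal distance between the grasp point and brass1_center below 0.009 m and height (world z) of brass1_center above 0.034 m and height (world z) of the grasp point below 0.054 m) or (horizontal distance between the grasp point and brass2_center below 0.009 m and height (world z) of brass2_center above 0.034 m and height (world z) of the grasp point below 0.054 m) or (horizontal distance between the grasp point and brass3_center below 0.009 m and height (world z) of brass3_center above 0.034 m and height (world z) of the grasp point below 0.054 m)).
It fails at once if the loupe or a steel bushing is moved more than 20 mm, or the loupe is tipped (distance of any of loupe, steel1, steel2 from where it was at the start of the episode above 0.02 m or angle between loupe's own z axis and vertical above 0.4 rad).
It also fails if it takes over 58 s, if anything falls off the work surface, if the arm or the gripper's body presses on something with over 40 N, if the wrist force passes 120 N, or if a joint passes its speed limit or range.

## Robot

A 6-joint arm with a two-finger parallel gripper is mounted at the origin on the work surface. World frame = base frame: x ahead of the robot, y to its left, z up, the work surface at z = 0. Lengths are in m, angles in degrees, forces in N, time in s.
With the tool pointing down it reaches from about 0.325 to 0.75 m from the base axis. Payload 7.6 kg.
Tool frame: the origin (TCP) lies between the finger pads, 19 mm behind the fingertips; this is the grasp point; z points along the fingers, y is the line along which they close (so a half turn about z gives the same grasp; the last joint's range is limited). The gripper opens to 85 mm and grips with 20 to 120 N. Pads are 22 mm wide; open, the fingers measure 114 mm over their backs; the gripper's body (76 mm by 85 mm) begins 54 mm behind the grasp point. The pads swing forward as they close: fully open they stand 13 mm farther back than shut.
Start: joints at [-4.028, 2.991, 80.254, -0, 96.75, -4.028], TCP at [0.525, 0, 0.25] pointing down, gripper open.
Joint ranges: [-166.34, 166.34], [-52.06, 124.39], [6.96, 135.62], [-60.46, 240.46], [14.63, 156.25], [-167.68, 167.68]. Speed limits (degrees/s): [147.25, 147.25, 172.46, 180, 180, 180].

## Interface

Orientations are given as [roll, pitch, yaw] about the fixed x, y, z axes, in that order (R = Rz(yaw) Ry(pitch) Rx(roll)).
In Python, from workcell import bot gives the robot as it stands. Calls block until the motion is done:
- bot.move_to(position, orientation): joint-space move of the TCP to a pose.
- bot.servo_line(position, ori=None, rate=0.15, force_limit=None): straight line of the TCP; ori=None keeps the orientation; rate is the mean speed in m/s. With force_limit (N) it stops when the force on the tool has changed by that much, and returns True; else False.
- bot.move_joints(angles): joint-space move.
- bot.grip(opening, f_grip=None): finger opening in m; f_grip is the grip in N (None keeps the last); returns when the fingers have stopped.
- bot.pause(seconds).
- bot.inverse_kinematics(position, orientation): joint angles nearest the present ones, or None.
- bot.capture(name): name is "scene" or "side" or "wrist"; returns the picture (400x640x3 uint8, red, green, blue); there is no depth.
- bot.camera_params(name): a dict with "fx", "fy", "cx", "cy" (pixels), "D" ([k1, k2, p1, p2, k3] as OpenCV has them; the pictures are not rectified), "extrinsics" (4x4, takes a point from camera to world coordinates). Camera axes: x right, y up, looking along -z (the intrinsics and any distortion apply to the point x, -y, -z); pixel columns grow to the right and rows downward; lengths in m; the calibration is good to about 2 mm. A picture is of the moment at which its call begins: read the wrist's pose just before it. camera_params takes no time and is no camera call; for the wrist camera it gives the pose at the moment of the call.
A pose or a line that the arm cannot do raises bot.IKError and nothing moves.
- bot.finish_job(): hands the job in; it is judged then, once.
Trained networks look in the newest picture that a camera, given by its name, has taken for a name from the list of things; names that differ only in an ending like _2 or _b are one class to them, and where a whole thing is asked for, a point or a joint stands for the part that bears it (a point fixed in the world has none). Each returns a list of dicts, best first, with "conf" (0 to 1); they miss things now and then, are a little off and sometimes report something else, mostly with a low value. They report only what shows in the picture. A call takes as long as a camera call. They do not tell look-alikes from the thing itself.
- bot.search_frame(camera, target): "position" ([x, y, z] in m, in the coordinates of the camera as it stood for that picture, good to about 4 mm: the middle of the surface that is visible of it).
- bot.masks_of(camera, target): "region" (400x640 bool, what is visible of it).
- bot.mark_of(camera, target): "position" ([x, y, z] in m, in the coordinates of the camera as it stood for that picture, good to about 4 mm: a listed point, or the origin of a listed thing).
Readings, each from a call of its own:
- bot.get_time(): time.
- bot.get_joints(): joint angles.
- bot.get_dq(): joint speeds.
- bot.get_effort(): joint torques, N m.
- bot.get_position(): TCP position.
- bot.get_tool_rot(): TCP orientation.
- bot.get_force(): force on the tool from outside, world axes, zero at the start.
- bot.get_ft_torque(): the same for the moment, N m.
- bot.get_finger_gap(): finger opening in m.
- bot.get_finger_force(): force on a finger pad.
Only numpy, scipy, OpenCV 4.12 (cv2) and the standard library are available. Lean on these libraries where they do the work, as an engineer would, in place of code of your own. Each camera call takes 0.05 s, during which the arm holds its last target. There are 200 camera calls.

## Working session

There is one attempt and no reset: what is moved stays moved. The work goes in short steps, each a Python script; the robot and the scene stay as the last script left them, time stands still between calls to the robot, and variables do not carry over. Pictures are saved under pics/ and viewed, at most 10 in all, crops included, and the job is handed in when it is done.

```bash
mkdir -p pics
cat > h.py <<'E'
from workcell import bot
import numpy as np, cv2
def cap(n,f=None):
    im=bot.capture(n)
    if f: cv2.imwrite(f,cv2.cvtColor(im,cv2.COLOR_RGB2BGR))
    return im
def w(n,p):
    T=np.array(bot.camera_params(n)["extrinsics"]); return T[:3,:3]@np.array(p)+T[:3,3]
def ray(n,u,v,z):
    c=bot.camera_params(n);K=np.array([[c["fx"],0,c["cx"]],[0,c["fy"],c["cy"]],[0,0,1.]])
    x,y=cv2.undistortPoints(np.array([[[u,v]]],float),K,np.array(c["D"]))[0,0]
    T=np.array(c["extrinsics"]);d=T[:3,:3]@np.array([x,-y,-1]);o=T[:3,3]
    return o+d*(z-o[2])/d[2]
E
python3 - <<'E'
from h import *
for c in ["scene","wrist"]:
    cap(c,f"pics/{c}0.png")
    for t in ["plate","reject_tray","accept_tray","brass1_center","loupe","steel1_center"]:
        for d in bot.mark_of(c,t): print(c,t,round(d["conf"],2),w(c,d["position"]).round(3))
print(bot.get_time(),bot.get_tool_rot())
E
```

```text
scene plate 0.81 [ 0.561  0.023 -0.002]
scene reject_tray 0.77 [ 0.542 -0.157 -0.002]
scene accept_tray 0.85 [0.58  0.198 0.003]
scene brass1_center 0.66 [ 0.587 -0.019  0.042]
scene loupe 0.85 [ 0.522 -0.023  0.031]
scene steel1_center 0.48 [0.551 0.198 0.012]
scene steel1_center 0.42 [0.662 0.049 0.039]
wrist plate 0.78 [0.56  0.019 0.001]
wrist reject_tray 0.58 [ 0.542 -0.159  0.   ]
wrist reject_tray 0.54 [0.669 0.051 0.034]
wrist reject_tray 0.47 [ 0.523 -0.029  0.031]
wrist brass1_center 0.69 [ 0.593 -0.023  0.037]
wrist loupe 0.57 [ 0.527 -0.027  0.031]
wrist steel1_center 0.35 [0.672 0.05  0.035]
0.7 [1.79995719e+02 7.71896994e-04 8.99998803e+01]
```

View pics/scene0.png

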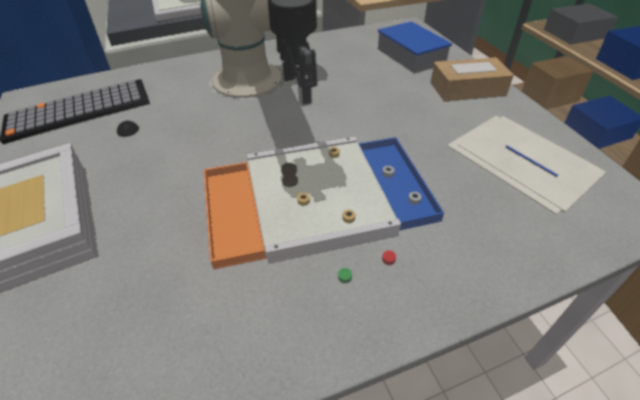

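View pics/wrist0.png

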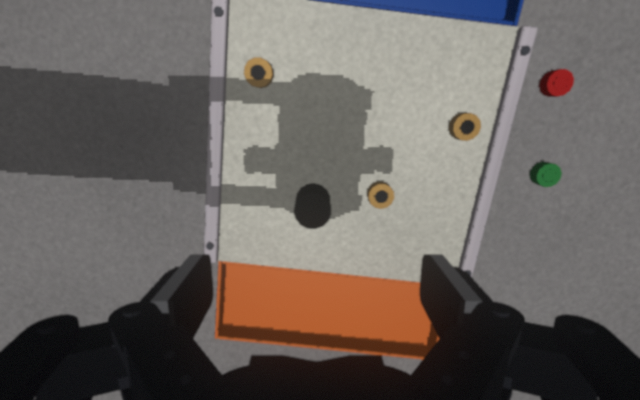

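The wrist image shows the brass bushings at (258,72), (466,126) and (381,195), with the loupe at (313,205) and the orange tray on the -y side. The red and green discs are off the plate. Next I'll refine the positions with rays and make the first sweep.

```bash
cat >> h.py <<'E'
def locate():
    "rail-screw/plate frame + brass centres from the wrist picture"
    im=cap("wrist"); out=[]
    for d in bot.masks_of("wrist","brass1"):
        v,u=np.nonzero(d["region"]); out.append((round(d["conf"],2),round(u.mean()),round(v.mean()),ray("wrist",u.mean(),v.mean(),0.042).round(4)))
    return out
E
python3 - <<'E'
from h import *
for u,v in [(218,11),(209,246),(525,50)]: print("screw",ray("wrist",u,v,.038).round(4))
for u,v in [(258,72),(466,126),(381,195)]: print("brass",ray("wrist",u,v,.044).round(4))
for u,v in [(219,263),(463,283)]: print("edge",ray("wrist",u,v,.03).round(4))
for o in locate(): print(o)
bot.grip(0.0)
print(bot.get_finger_gap(),bot.get_time())
E
```

```text
screw [0.4413 0.1454 0.038 ]
screw [ 0.4153 -0.0745  0.038 ]
screw [0.7126 0.1139 0.038 ]
brass [0.4746 0.0954 0.044 ]
brass [0.6658 0.0482 0.044 ]
brass [ 0.5904 -0.018   0.044 ]
edge [ 0.4218 -0.0976  0.03  ]
edge [ 0.6878 -0.1212  0.03  ]
(0.9, 258, 72, array([0.4744, 0.0952, 0.042 ]))
(0.83, 555, 83, array([0.7421, 0.0861, 0.042 ]))
(0.64, 464, 126, array([0.6647, 0.048 , 0.042 ]))
(0.6, 380, 194, array([ 0.5895, -0.018 ,  0.042 ]))
(0.58, 545, 174, array([0.7475, 0.0025, 0.042 ]))
-0.0001261739418963486 1.5667
```

```bash
cat >> h.py <<'E'
A=np.radians(-6.5); R=np.array([[np.cos(A),-np.sin(A)],[np.sin(A),np.cos(A)]]); C=np.array([.563,.020])
ORI=[180,0,83.5]
def P(x,y,z): return [*(C+R@np.array([x,y])),z]
def pl(p): return R.T@(np.array(p[:2])-C)
def start(p):
    x,y=pl(p); bot.move_to(P(x,y+.042,.12),ORI); bot.servo_line(P(x,y+.042,.0535),rate=.08)
def push(p,y,rate=.06): return bot.servo_line(P(pl(p)[0],y,.0535),rate=rate,force_limit=25)
E
python3 - <<'E'
from h import *
b=[.4745,.0953]; print(pl(b),pl([.665,.048]),pl([.590,-.018]))
start(b); print(bot.get_position(),bot.get_force(),push(b,-.03),bot.get_time())
cap("wrist","pics/w1.png"); cap("scene")
for c in ["wrist","scene"]:
    for d in bot.mark_of(c,"brass1_center"): print(c,d["conf"],w(c,d["position"]).round(3),pl(w(c,d["position"])).round(3))
E
```

```text
[-0.09645531  0.06479748] [0.09817464 0.03936674] [ 0.03112816 -0.03469924]
[0.47968037 0.13712329 0.05410219] [-1.17699978  0.00748598 -0.37625976] False 5.7833
wrist 0.78 [ 0.592 -0.026  0.037] [ 0.034 -0.043]
scene 0.62 [ 0.589 -0.015  0.037] [ 0.03  -0.032]
```

View pics/w1.png

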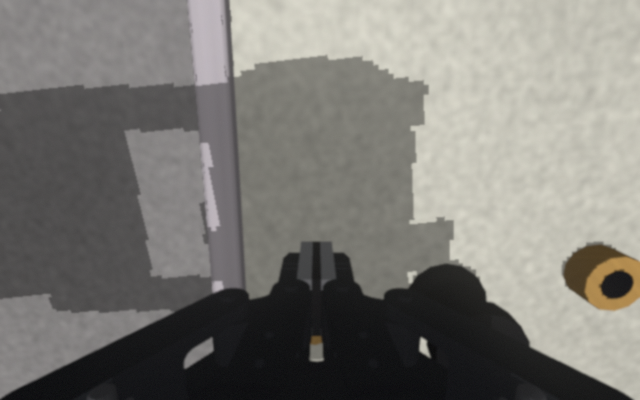

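The fingers are behind the bushing: a bit of brass shows between them at (317,340). The loupe at (448,300) is clear and to the side, so I'll finish this sweep and do the others.

Run:
```python
from h import *
def fin(b):
    print(push(b,-.10),push(b,-.136,.04),bot.get_position(),bot.get_force())
    bot.pause(.2); q=bot.get_position(); bot.servo_line([q[0],q[1],.12],rate=.15)
fin([.4745,.0953])
b=[.665,.048]; start(b); fin(b)
x,y=pl([.665,.048]); bot.move_to(P(.03,.06,.25),ORI)
cap("wrist"); cap("scene","pics/s1.png")
for c in ["wrist","scene"]:
  for t in ["brass1_center","loupe"]:
    for d in bot.mark_of(c,t): print(c,t,round(d["conf"],2),w(c,d["position"]).round(3),pl(w(c,d["position"])).round(3))
print(bot.get_time())
im=cv2.imread("pics/s1.png")[130:280,190:450]; cv2.imwrite("pics/s1c.png",cv2.resize(im,None,fx=3,fy=3))
```

```text
False False [ 0.45174735 -0.10406542  0.05345839] [-0.32454516  0.22586599 -0.14111372]
False False [ 0.64516777 -0.12600347  0.05346779] [ 0.39460864  0.62129422 -0.01189081]
wrist loupe 0.78 [ 0.524 -0.029  0.03 ] [-0.033 -0.053]
scene brass1_center 0.68 [ 0.589 -0.017  0.041] [ 0.03  -0.034]
scene loupe 0.85 [ 0.519 -0.024  0.036] [-0.039 -0.048]
17.5333
```

View pics/s1c.png

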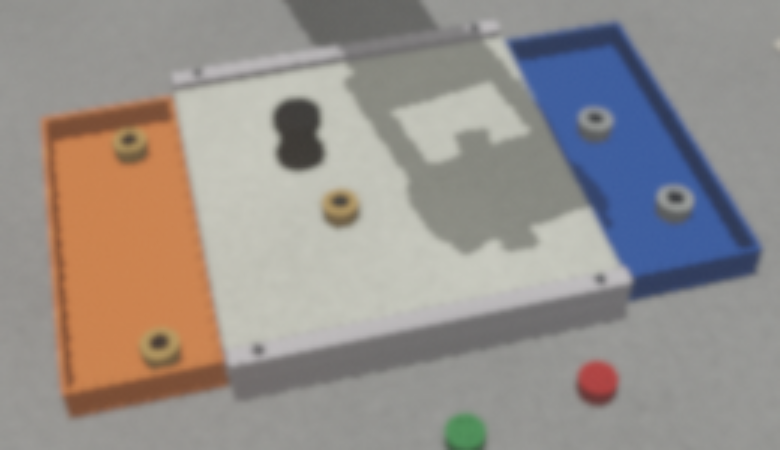

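Two bushings lie in the orange tray, at crop positions (130,145) and (160,347). The third is at (340,207), with the loupe undisturbed beside it at (298,133), so I'll sweep the third.

Run:
```python
from h import *
b=[.590,-.0175]; start(b)
print(push(b,-.10),push(b,-.136,.04),bot.get_position(),bot.get_force())
bot.pause(.2); q=bot.get_position(); bot.servo_line([q[0],q[1],.15],rate=.15)
bot.move_to(P(.03,.06,.25),ORI)
cap("scene","pics/s2.png")
for t in ["brass1_center","loupe"]:
    for d in bot.mark_of("scene",t): print(t,round(d["conf"],2),w("scene",d["position"]).round(3))
print(bot.get_time())
im=cv2.imread("pics/s2.png")[130:280,190:450]; cv2.imwrite("pics/s2c.png",cv2.resize(im,None,fx=3,fy=3))
```

```text
False False [ 0.57850367 -0.11844667  0.05349759] [-0.71984519 -0.66823827 -0.33646789]
brass1_center 0.51 [ 0.572 -0.151  0.018]
loupe 0.69 [ 0.52  -0.027  0.033]
24.1583
```

View pics/s2c.png

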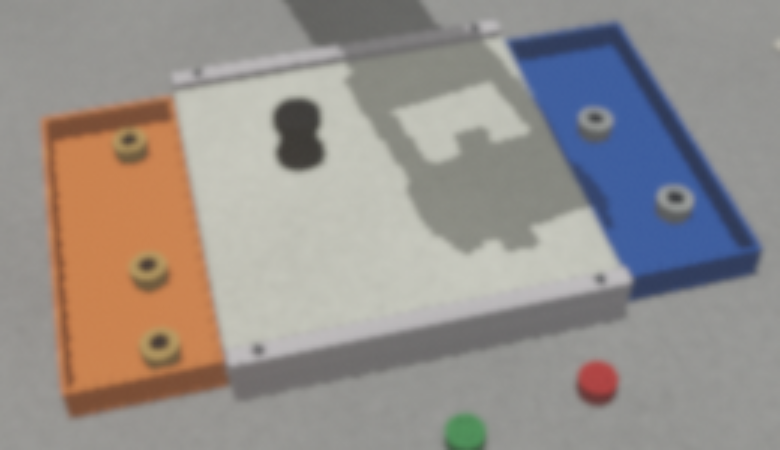

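All three brass bushings are in the orange tray, at crop positions (130,145), (148,270) and (160,347). The loupe and steel bushings haven't moved.

```bash
python3 -c "
from workcell import bot
print(bot.finish_job())"
```

```text
the job is handed in; nothing more can be done
None
```

I swept all three brass bushings into the orange reject tray; in the last camera picture the loupe and the steel bushings stood where they started, and the job was handed in at about 24 s of the 58 s allowed (no verdict was returned).

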